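# Put the mixed-up weighing bottles back on their own coasters

### The arm

A 6-joint arm with a two-finger parallel gripper is mounted at the origin on a cart in front of the work surface, level with it; the furniture and walls round the work are solid. World frame = base frame: x ahead of the robot, y to its left, z up, the work surface at z = 0. Lengths are in mm, angles in degrees, forces in N, time in s.
With the tool pointing down it reaches from about 325 to 775 mm from the base axis. Payload 9.3 kg.
Tool frame: the origin (TCP) lies between the finger pads; the fingertips stand robot.tcp_to_tips ahead of it and the grasp point (between the pads) lies 11 mm behind it (robot.tcp_to_tips is the distance from the TCP to the fingertips, in mm); z points along the fingers, y is the direction in which the jaws open and shut (so a half turn about z gives the same grasp; the last joint's range is limited). The gripper opens to 85 mm and grips with 20 to 120 N. Pads are 22 mm wide; open, the fingers measure 114 mm over their backs; the gripper's body (76 mm by 85 mm) begins 54 mm behind the grasp point. The pads swing forward as they close: fully open they stand 13 mm farther back than shut.
Start: joints at [-73.831, 14.817, 1.232, 76.415, 0, 81.257], TCP at [231.669, -498.825, 239.279] pointing down, gripper open.
Joint ranges: [-174.27, 174.27], [-52.1, 104.24], [-59.71, 78.15], [-110.17, 111.67], [-87.03, 83.33], [-180, 180]. Speed limits (degrees/s): [127.2, 127.2, 159.86, 180, 180, 180].

### API

Orientations are given as [roll, pitch, yaw] about the fixed x, y, z axes, in that order (R = Rz(yaw) Ry(pitch) Rx(roll)).
In Python, from cell import robot gives the robot as it stands. Calls block until the motion is done:
- robot.reach(position, orientation): joint-space move of the TCP to a pose.
- robot.line_to(position, rate=150, frame=None): straight line of the TCP; frame=None keeps the orientation; rate is the mean speed in mm/s.
- robot.goto_joints(angles): joint-space move.
- robot.release() and robot.close_gripper(): open the fingers fully, or close them until they stop; the grip force is fixed at half the most.
- robot.sleep(seconds).
- robot.ik(position, orientation): joint angles nearest the present ones, or None.
- robot.get_state(): the state.
- robot.get_image(name): name is "scene" or "top" or "wrist"; returns the picture (400x640x3 uint8, red, green, blue); there is no depth.
- robot.calibration(name): a dict with "intrinsics" (3x3 intrinsics, pixels), "T" (4x4, takes a point from camera to world coordinates). Camera axes: x right, y up, looking along -z (the intrinsics and any distortion apply to the point x, -y, -z); pixel columns grow to the right and rows downward; lengths in mm; the calibration is good to about 2 mm. The wrist camera is an equidistant fisheye: a pixel r from the principal point sees the ray r / f radians off the axis. A picture is of the moment at which its call begins: read the wrist's pose just before it. calibration takes no time and is no camera call; for the wrist camera it gives the pose at the moment of the call.
A pose or a line that the arm cannot do raises robot.PlanningError and nothing moves.
- robot.finish_job(): hands the job in, once; it reports no verdict.
The state is a dict: "clock": time; "qpos": joint angles; "joint_velocities": joint speeds; "tau": joint torques, N m; "tool_pos": TCP position; "eef_rot": TCP orientation; "wrist_force": force on the tool from outside, world axes, zero at the start; "moment": the same for the moment, N m; "grip_width": finger opening in mm.
Only numpy, scipy, OpenCV 4.12 (cv2) and the standard library are available. Lean on these libraries where they do the work, as an engineer would, in place of code of your own. Each camera call takes 0.05 s, during which the arm holds its last target. There are 200 camera calls.

### The job

The four small weighing bottles with coloured caps are all standing on the wrong coasters. Swap them round until each one stands upright inside the rim of the coaster that has the colour of its cap; park a bottle on the empty white coaster to free a place, and leave the white coaster empty at the end. Do not tip a bottle over, and leave the brown dropper bottle standing where it is.

Things in the scene. Friction and masses are not known exactly. Their poses are not given: they have to be found in the camera images.
- red_bottle_center (a point): Small clear-glass weighing bottle with a bright red snap cap: a straight upright cylinder 36 mm across and 60 mm high in all (cap the top 8 mm), 40 to 90 g, closed. The point is its centre, half-way up (30 mm above its underside); z is its axis, up. It stands on the floor of a coaster, so the centre starts at height 33 mm. It is grasped across the glass.
- yellow_bottle_center (a point): Small clear-glass weighing bottle with a bright yellow snap cap: a straight upright cylinder 36 mm across and 60 mm high in all (cap the top 8 mm), 40 to 90 g, closed. The point is its centre, half-way up (30 mm above its underside); z is its axis, up. It stands on the floor of a coaster, so the centre starts at height 33 mm. It is grasped across the glass.
- blue_bottle_center (a point): Small clear-glass weighing bottle with a bright blue snap cap: a straight upright cylinder 36 mm across and 60 mm high in all (cap the top 8 mm), 40 to 90 g, closed. The point is its centre, half-way up (30 mm above its underside); z is its axis, up. It stands on the floor of a coaster, so the centre starts at height 33 mm. It is grasped across the glass.
- green_bottle_center (a point): Small clear-glass weighing bottle with a bright green snap cap: a straight upright cylinder 36 mm across and 60 mm high in all (cap the top 8 mm), 40 to 90 g, closed. The point is its centre, half-way up (30 mm above its underside); z is its axis, up. It stands on the floor of a coaster, so the centre starts at height 33 mm. It is grasped across the glass.
- red_coaster: Bright red round plastic coaster, fixed: 70 mm across, raised rim 6 mm high and 6 mm wide, inside it a flat round recess 58 mm across whose floor is 3 mm above the bench. Holds one bottle. Origin at the centre of its underside, z up.
- yellow_coaster: Bright yellow round plastic coaster, fixed: 70 mm across, raised rim 6 mm high and 6 mm wide, inside it a flat round recess 58 mm across whose floor is 3 mm above the bench. Holds one bottle. Origin at the centre of its underside, z up.
- blue_coaster: Bright blue round plastic coaster, fixed: 70 mm across, raised rim 6 mm high and 6 mm wide, inside it a flat round recess 58 mm across whose floor is 3 mm above the bench. Holds one bottle. Origin at the centre of its underside, z up.
- green_coaster: Bright green round plastic coaster, fixed: 70 mm across, raised rim 6 mm high and 6 mm wide, inside it a flat round recess 58 mm across whose floor is 3 mm above the bench. Holds one bottle. Origin at the centre of its underside, z up.
- white_coaster: White round plastic coaster of the same shape and size as the coloured ones (recess 58 mm across, floor 3 mm above the bench, rim 6 mm high), fixed; it is empty at the start. Origin at the centre of its underside, z up.
- dropper_bottle_center (a point): Bystander: brown glass dropper bottle with a black teat, 37 mm across and 96 mm high, loose, standing on the bench among the coasters. The point is its centre, half-way up; z is its axis, up. To be left alone.

How it is judged:
By the outcome, as a careful person would: the job done as asked, in the order asked, and still so for the second after the job is handed in, with the robot touching nothing.
It also fails if it takes over 128 s, if anything falls off the work surface, if the arm or the gripper's body presses on something with over 40 N, if the wrist force passes 120 N, or if a joint passes its speed limit or range.

## Working session

There is one attempt and no reset: what is moved stays moved. The work goes in short steps, each a Python script; the robot and the scene stay as the last script left them, time stands still between calls to the robot, and variables do not carry over. Pictures are saved under pics/ and viewed, about 12 in all and at most 16, crops included, and the job is handed in when it is done.

```bash
mkdir -p pics; python3 - <<'E'
from cell import robot
import cv2
for n in("top","scene"):
    cv2.imwrite(f"pics/{n}0.png",robot.get_image(n)[:,:,::-1]); c=robot.calibration(n); print(n,c)
print(robot.tcp_to_tips,robot.get_state())
E
```

```text
top {'intrinsics': array([[481.90488021,   0.        , 322.329746  ],
       [  0.        , 481.90488021, 200.78367206],
       [  0.        ,   0.        ,   1.        ]]), 'T': array([[ 9.18248733e-04,  9.95888209e-01, -9.05860433e-02,
         4.14265868e+02],
       [-9.99866867e-01,  2.39011421e-03,  1.61411188e-02,
         2.48989336e+01],
       [ 1.62912608e-02,  9.05591617e-02,  9.95757818e-01,
         1.01755762e+03],
       [ 0.00000000e+00,  0.00000000e+00,  0.00000000e+00,
         1.00000000e+00]])}
scene {'intrinsics': array([[489.0736815 ,   0.        , 318.93831688],
       [  0.        , 489.0736815 , 195.10296006],
       [  0.        ,   0.        ,   1.        ]]), 'T': array([[-8.38776487e-01,  4.15552585e-01, -3.51809685e-01,
         1.08079585e+02],
       [-5.44385587e-01, -6.28293024e-01,  5.55780720e-01,
         6.44116693e+02],
       [ 9.91654403e-03,  6.57695922e-01,  7.53218253e-01,
         8.96926794e+02],
       [ 0.00000000e+00,  0.00000000e+00,  0.00000000e+00,
         1.00000000e+00]])}
8.0 {'clock': 0.1, 'qpos': array([-7.38315539e+01,  1.48475291e+01,  1.19521011e+00,  7.64152141e+01,
        1.72246201e-04,  8.12572069e+01]), 'joint_velocities': array([ 0.02915077, -0.08077528,  0.00618805,  0.11193288,  0.09284947,
        0.00214913]), 'tau': array([ 6.03514971e-03, -5.56688869e+01,  3.45074451e+01,  1.15813882e-02,
       -6.93154198e-05,  2.88462059e-05]), 'tool_pos': array([ 231.60397344, -498.60453832,  238.73425932]), 'eef_rot': array([-1.79933278e+02, -1.04352067e-02,  2.49112331e+01]), 'wrist_force': array([-0.08946357, -0.27500755,  0.69611939]), 'moment': array([ 0.00633105, -0.02020565, -0.02450184]), 'grip_width': 85.44382327189507}
```

View pics/top0.png

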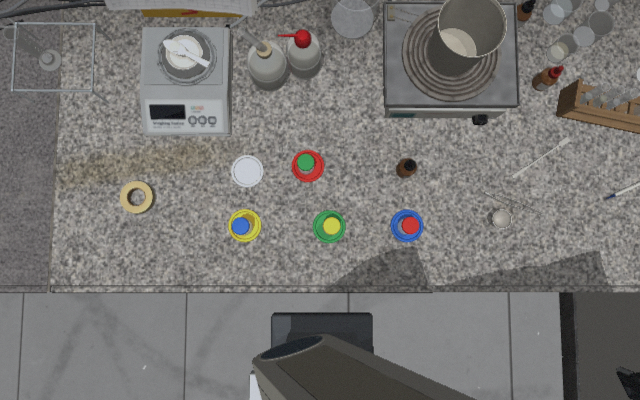

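View pics/scene0.png

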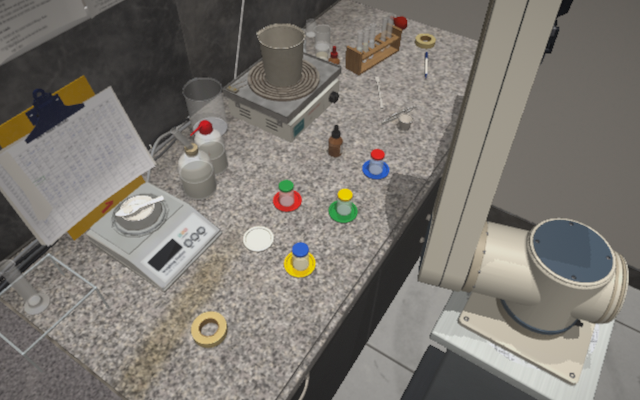

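```bash
cat > h.py <<'E'
from cell import robot
import cv2, numpy as np
HUE={"red":(0,6),"yellow":(30,8),"green":(65,20),"blue":(112,12)}
def ray(n,px,z,cal=None):
    c=cal or robot.calibration(n); K=c["intrinsics"]; T=c["T"]
    x=(np.array(px)-K[:2,2])/np.array([K[0,0],K[1,1]])
    if n=="wrist":
        r=np.linalg.norm(x); d=np.array([*(x*np.sin(r)/max(r,1e-9)),np.cos(r)])
    else: d=np.array([*x,1.])
    d=T[:3,:3]@(d*[1,-1,-1]); o=T[:3,3]
    return (o+d*(z-o[2])/d[2])[:2]
def blobs(im,col,roi):
    hsv=cv2.cvtColor(im,cv2.COLOR_RGB2HSV).astype(int); h,w=HUE[col]
    dh=np.abs((hsv[...,0]-h+90)%180-90)
    m=((dh<=w)&(hsv[...,1]>130)&(hsv[...,2]>60)).astype(np.uint8)
    k=np.zeros_like(m); x0,y0,x1,y1=roi; k[y0:y1,x0:x1]=1
    cs,_=cv2.findContours(m*k,cv2.RETR_EXTERNAL,cv2.CHAIN_APPROX_NONE)
    return [c for c in cs if len(c)>12]
ROI={"top":(190,140,460,260),"scene":(220,130,410,290)}
def survey():
    """floor positions: every colour blob as cap (z=63) and coaster (z=6) candidates"""
    for n in ROI:
        im=robot.get_image(n)
        for col in HUE:
            for c in blobs(im,col,ROI[n]):
                hull=cv2.convexHull(c); e=cv2.fitEllipse(c if len(hull)<5 else hull)
                print(n,col,np.round(e[0],1),np.round(e[1],1),"z63",ray(n,e[0],63).round(1),"z6",ray(n,e[0],6).round(1))
E
python3 - <<'E'
from h import *
survey()
# white coaster and dropper in top
im=robot.get_image("top"); hsv=cv2.cvtColor(im,cv2.COLOR_RGB2HSV)
m=((hsv[...,1]<40)&(hsv[...,2]>190)).astype(np.uint8); m[:145]=0;m[200:]=0;m[:,:220]=0;m[:,275:]=0
c=max(cv2.findContours(m,0,1)[0],key=len); e=cv2.fitEllipse(cv2.convexHull(c)); print("white",e,ray("top",e[0],6))
im=robot.get_image("scene"); hsv=cv2.cvtColor(im,cv2.COLOR_RGB2HSV)
m=((hsv[...,1]<60)&(hsv[...,2]>180)).astype(np.uint8); k=m*0;k[222:256,238:278]=1
c=max(cv2.findContours(m*k,0,1)[0],key=len); e=cv2.fitEllipse(cv2.convexHull(c)); print("white",e,ray("scene",e[0],6))
print("dropper base", ray("scene",(335,152),5),"teat",ray("top",(405,168),70), ray("scene",(336,127),96))
E
```

```text
top red [409.8 225. ] [16.5 16.7] z63 [ 453.2 -164.4] z6 [ 455.5 -175.7]
top red [307.4 165.6] [31.5 32.3] z63 [571.8  39.3] z6 [581.2  40.1]
top yellow [331.3 225.3] [17.1 17.7] z63 [452.4  -8.5] z6 [454.6 -10.5]
top yellow [244.3 225.1] [32.2 32.9] z63 [452.5 163.5] z6 [454.8 171.8]
top green [328.7 226.4] [31.5 31.7] z63 [450.2  -3.2] z6 [452.4  -4.8]
top green [305.1 161.9] [15.8 16.1] z63 [579.1  43.9] z6 [589.   45.1]
top blue [240.  225.7] [16.6 16.7] z63 [451.3 171.9] z6 [453.5 180.6]
top blue [406.5 225.5] [31.7 32.3] z63 [ 452.2 -157.8] z6 [ 454.5 -168.7]
scene red [287.  200.2] [21.6 28.5] z63 [549.1  81. ] z6 [579.3  42.5]
scene red [377.3 154.1] [10.5 13.6] z63 [ 451.  -161.7] z6 [ 474.5 -216.8]
scene yellow [299.3 263.4] [27.3 32.1] z63 [431.1 204. ] z6 [453.2 173.9]
scene yellow [344.6 194.4] [12.5 15.3] z63 [450.1  -5.1] z6 [473.5 -49.5]
scene green [342.5 211.1] [22.  28.1] z63 [428.9  39.3] z6 [450.8  -2.1]
scene green [285.7 185.6] [11.1 14. ] z63 [577.2  46.6] z6 [609.3   5.7]
scene blue [299.9 249.4] [13.9 15.9] z63 [449.4 175.2] z6 [472.7 143.1]
scene blue [375.4 168.9] [19.  26.4] z63 [ 430.6 -114.6] z6 [ 452.6 -166.4]
white ((246.72727966308594, 170.65750122070312), (30.87196922302246, 31.49715232849121), 71.2264175415039) [569.87377014 168.45179323]
white ((257.95013427734375, 237.78677368164062), (25.25405502319336, 30.913793563842773), 78.27897644042969) [569.13858105 168.87727612]
dropper base [ 571.27048176 -163.23248933] teat [ 566.4558394  -155.14866288] [ 568.82140396 -157.98759767]
```

```bash
cat >> h.py <<'E'
B={"red":(452,-163),"yellow":(451.3,-6.8),"green":(578,45),"blue":(450.4,173.6)}
C={"red":(580.2,41.3),"yellow":(454,172.9),"green":(451.6,-3.5),"blue":(453.5,-167.5),"white":(569.5,168.7)}
DOWN=[180,0,180]; ZG=23; ZT=140
def line(x,y,z,rate=150): robot.line_to([x,y,z],rate=rate)
def pick(x,y):
    line(x,y,ZT,220); line(x,y,ZG,120); robot.close_gripper(); s=robot.get_state()
    print("grip",s["grip_width"].round(1),s["tool_pos"].round(1),s["wrist_force"].round(1))
    line(x,y,ZT,120); s=robot.get_state(); print("lift",round(s["grip_width"],1),s["wrist_force"].round(2),round(s["clock"],1))
def place(x,y):
    line(x,y,ZT,200); line(x,y,ZG+6,120); line(x,y,ZG+1,30); s=robot.get_state(); print("down",s["tool_pos"].round(1),s["wrist_force"].round(1))
    robot.release(); line(x,y,ZT,120); print("t",round(robot.get_state()["clock"],1))
E
python3 - <<'E'
from h import *
robot.reach([*B["green"],ZT],DOWN); print(robot.get_state()["tool_pos"],robot.get_state()["clock"])
cv2.imwrite("pics/w1.png",robot.get_image("wrist")[:,:,::-1])
pick(*B["green"])
cv2.imwrite("pics/s1.png",robot.get_image("scene")[:,:,::-1]);cv2.imwrite("pics/w2.png",robot.get_image("wrist")[:,:,::-1])
E
python3 -c "
import cv2
cv2.imwrite('pics/c1.png',cv2.vconcat([cv2.hconcat([cv2.imread('pics/w1.png'),cv2.imread('pics/w2.png')])[:,::2][:, :],]) if 0 else cv2.resize(cv2.hconcat([cv2.imread('pics/w1.png'),cv2.imread('pics/w2.png'),]),(800,250)))"
```

```text
[578.15432452  44.1982662  140.14340914] 2.625Traceback (most recent call last):
  File "<stdin>", line 4, in <module>
  File "h.py", line 34, in pick
    print("grip",s["grip_width"].round(1),s["tool_pos"].round(1),s["wrist_force"].round(1))
                 ^^^^^^^^^^^^^^^^^^^^^
AttributeError: 'float' object has no attribute 'round'
[ WARN:0@0.034] global loadsave.cpp:275 findDecoder imread_('pics/w2.png'): can't open/read file: check file path/integrity
Traceback (most recent call last):
cv2.error: OpenCV(4.12.0) /io/opencv/modules/core/src/matrix_operations.cpp:64: error: (-215:Assertion failed) src[i].dims <= 2 && src[i].rows == src[0].rows && src[i].type() == src[0].type() in function 'hconcat'
```

The print failed after the grip closed, so I'll continue from there.

```bash
sed -i 's/s\["grip_width"\].round(1)/round(s["grip_width"],1)/' h.py
python3 - <<'E'
from h import *
s=robot.get_state(); print(s["grip_width"],s["tool_pos"],s["wrist_force"],s["clock"])
line(*B["green"],60,60); s=robot.get_state(); print(s["grip_width"],s["wrist_force"])
w2=robot.get_image("wrist"); sc=robot.get_image("scene")
w1=cv2.imread("pics/w1.png")
cv2.imwrite("pics/c1.png",cv2.resize(cv2.hconcat([w1,w2[:,:,::-1].copy()]),(800,250)))
cv2.imwrite("pics/s1.png",sc[130:290,200:420,::-1].repeat(3,0).repeat(3,1))
E
```

```text
34.208236056093156 [578.30174489  44.9927418   23.57064979] [-0.69395771 -0.02148263  5.49498622] 4.575
34.77104364060444 [ 0.27742993  0.38998299 -0.75353849]
```

View pics/s1.png

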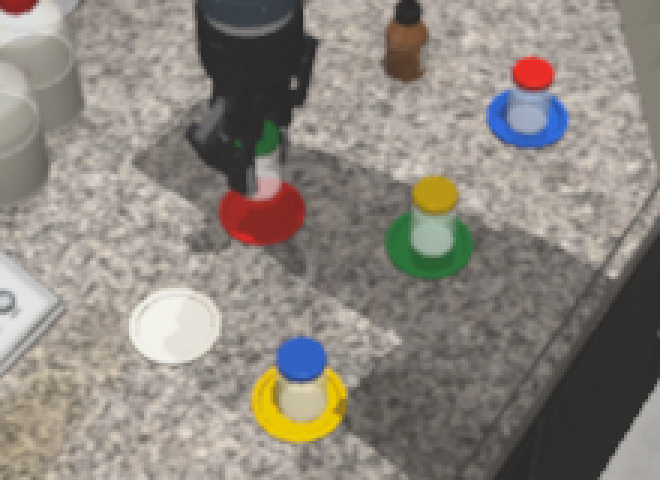

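View pics/c1.png

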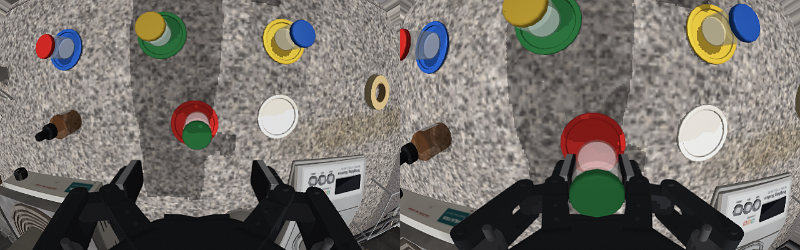

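The green bottle is lifted upright between the pads: in the scene crop its cap is at (260,137) and the red coaster is clear below it at (262,212). The white coaster, at (175,325), is empty. I'll park green there and then check.

```bash
python3 - <<'E'
from h import *
line(*B["green"],ZT,150); place(*C["white"])
cv2.imwrite("pics/c2.png",robot.get_image("wrist")[:,:,::-1])
pick(*B["red"])
E
```

```text
down [569.4 168.7  24.1] [-0.2 -0.3 -1. ]
t 9.9
grip 34.6 [ 452.1 -163.1   23.5] [-1.6  1.   5.7]
lift 34.9 [-0.12 -0.04  0.4 ] 14.5
```

View pics/c2.png

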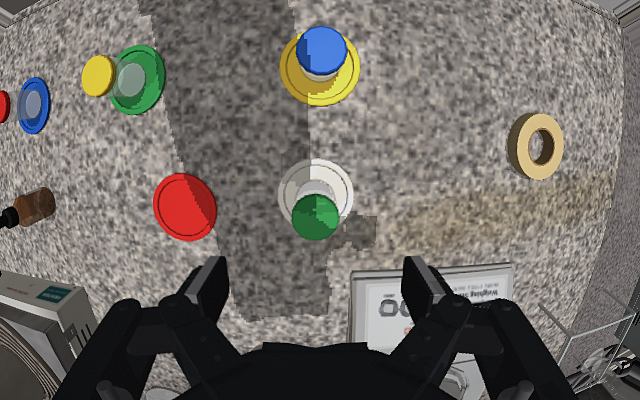

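Green stands upright on the white coaster, with its cap at (315,217) and the coaster at (316,193). The red bottle is now held at a grip width of 34.9 mm, so I'll carry on with the rest.

```bash
python3 - <<'E'
from h import *
place(*C["red"])
pick(*B["blue"]); place(*C["blue"])
pick(*B["yellow"]); place(*C["yellow"])
im=robot.get_image("scene")[130:290,200:420,::-1].repeat(3,0).repeat(3,1); cv2.imwrite("pics/s2.png",im)
E
```

```text
down [580.2  41.3  24. ] [-0.2  0.6 -1.2]
t 18.9
grip 34.8 [450.6 173.7  23.5] [-1.4 -0.3  5. ]
lift 34.5 [-0.15 -1.05 -0.91] 22.7
down [ 453.5 -167.5   24. ] [-0.2  0.5 -0.9]
t 27.6
grip 34.5 [451.5  -6.9  23.5] [-2.2  0.3  6.3]
lift 34.5 [-0.03 -0.41 -0.85] 31.3
down [454.  172.9  24. ] [-0.6 -0.1 -0.4]
t 35.4
```

View pics/s2.png

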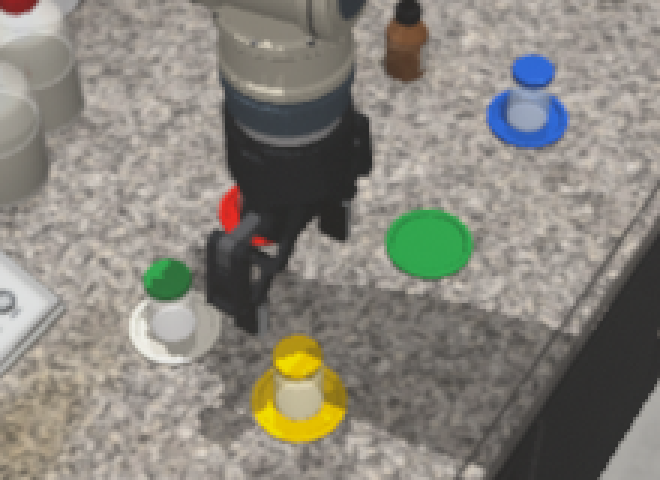

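Blue is upright on blue (cap at 533,71), yellow on yellow (298,357), and green is still on white (167,279). The green coaster at (430,243) is empty. The arm hides red in this view. Next is the last bottle: I'll place green, then back off to check everything.

```bash
python3 - <<'E'
from h import *
pick(*C["white"]); place(*C["green"])
line(451.6,-3.5,260,200)
robot.reach([231.7,-498.8,250],[180,0,24.9]); robot.sleep(0.5)
a=robot.get_image("scene")[130:290,200:420]; b=robot.get_image("top")[130:270,190:450]
cv2.imwrite("pics/s3.png",cv2.resize(a[:,:,::-1],None,fx=3,fy=3))
cv2.imwrite("pics/t3.png",cv2.resize(b[:,:,::-1],None,fx=3,fy=3))
# caps by two-view; coaster same colour, cap found by tall-view offset
print(robot.get_state()["clock"],robot.get_state()["wrist_force"])
E
```

```text
grip 34.5 [569.8 168.8  23.5] [-1.1 -0.4  5.3]
lift 34.1 [ 0.09 -0.15 -0.37] 38.9
down [451.6  -3.5  24. ] [ 0.5  0.8 -0.2]
t 43.1
46.4583 [-0.07007565  0.38591172  0.23375112]
```

View pics/s3.png

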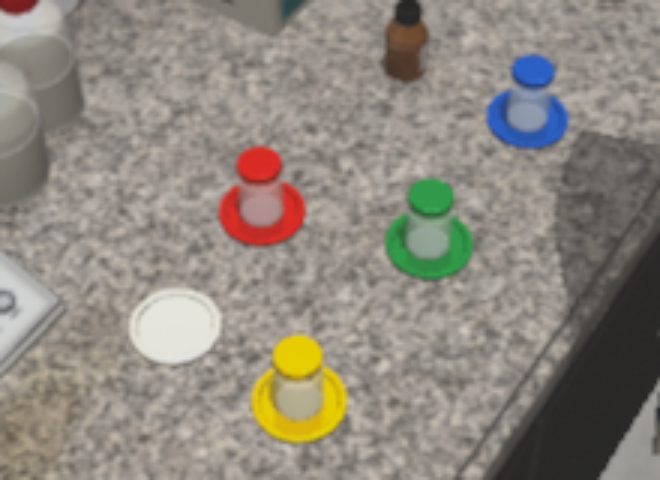

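View pics/t3.png

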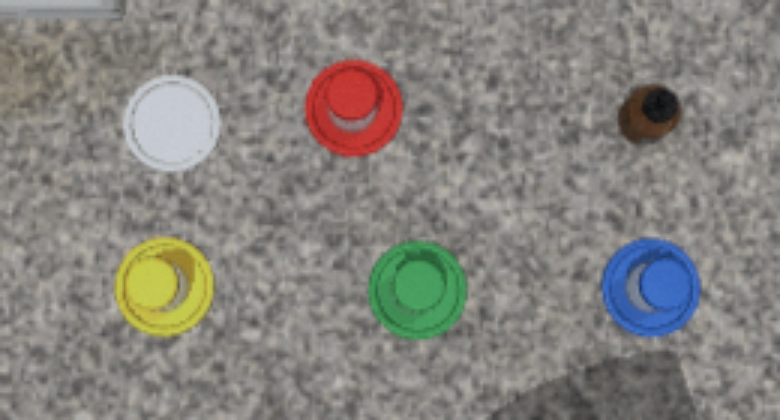

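Both views show each bottle upright on its own colour and well inside the rim. In the scene crop the caps are red (260,163), green (431,196), blue (533,71) and yellow (298,356). White at (175,325) is empty, and the dropper at (406,50) hasn't moved.

```bash
python3 -c "
from cell import robot
robot.finish_job()"
```

```text
the job is handed in; nothing more can be done
```

All four bottles now stand upright on the coasters that match their caps, and I handed the job in at about 46 s on the robot clock. I parked green on the white coaster, moved red, blue and yellow to their own coasters, then moved green to its own.

- **Final pictures:** the last scene and top views show every bottle upright and well inside its rim. The white coaster is empty, the dropper bottle is standing where it was, and the arm is clear. I judged the final positions by eye and did not measure them again.
- **Forces:** wrist force in the readings I took stayed under about 7 N.
- **Problems:** the two cameras disagreed by up to about 3 mm on the bottles' and coasters' positions, so I averaged them. One script stopped on a print error just after the first grasp. The bottle was already held safely, so I carried on from there. No other check failed.

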